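# Catch the medal case lid and lower it shut

## Task

Close the medal case without letting its lid bang: with a fingertip tip the lid forward past upright and let it go, then catch it from underneath on the outside of a finger as it falls and stop it for a moment while it is still clearly open. Carry it slowly down on the finger until it is within a few millimetres of shut, then slip the finger out so that the lid lies fully shut. Do not grip the lid, lift or shove the case, or disturb the medal inside or anything standing around.

Things in the scene. Friction and masses are not known exactly. Their poses are not given: they have to be found in the camera images.
- case: Dark wooden case with brass corners, 120 mm deep (its x) x 220 mm wide (its y) x 80 mm tall, weighing about 1.8 kg, standing loose on the bench. Origin at the centre of its underside; z up; its +x points from the front, under the lid's free edge (on the robot's right), to the hinged back (on the robot's left).
- lid (a joint): Lid angle in rad: 0 shut (level), 1.57 upright, 1.85 leaning back on its stop, as at the start. The hinge has only a light damper: near upright the lid moves slowly; once tipped forward it falls shut by itself in some 3 to 6 s, faster as it gets lower (about 0.7 rad/s at the end), which is too hard a landing. About 1.5 N upward at the free edge holds it still.
- lid_hinge (a point): Middle of the hinge line, which runs along the case's y at the top of its back: 60 mm behind the case's origin along its +x and 80.5 mm above the bench. The lid is a dark wooden board, 142 mm from hinge to free edge, 220 mm wide, 8 mm thick, about 0.3 kg, with a brass strip along the free edge.
- lid_lip (a point): Middle of the free edge of the lid, on its lower (inner) face, 142 mm from the hinge. With the lid shut it is 80.5 mm above the bench and overhangs the case's front wall by 22 mm, so that a fingertip fits under it. Axes turn with the lid: x from the free edge to the hinge, z out of the lid's outer face.
- medal: Finished brass medal, 72 mm across, 9 mm thick, lying loose on the blue lining inside the case, 26 mm above the bench; leave it there.
- tumbler: Bystander: clear glass tumbler, 72 mm across, 95 mm tall, open at the top, standing behind the case's hinge; origin at its underside.
- pot: Bystander: turned brass pot with a small knob, 60 mm across, 56 mm tall, standing behind the case's hinge; origin at its underside.
- hammer: Bystander: hammer lying on the bench; origin at its underside.
- scriber: Bystander: screwdriver-shaped hand tool lying on the bench; origin at its underside.
- oil_can: Bystander: yellow can, 48 mm across, 120 mm tall; origin at its underside.
- stone: Bystander: pale stone block, 110 x 60 x 35 mm; origin at its underside.
- tube: Bystander: brass tube offcut standing upright, 48 mm across, 70 mm tall; origin at its underside.

How it is judged (in metres and radians):
On the way, in this order (a step that is already met when the one before it is completed fails the run):
1. the lid has been tipped forward past upright and falls freely, nothing of the gripper touching it (value of joint lid between 0.3 and 1.5 rad and velocity of joint lid below -0.05 rad/s and contact force between the fingers and case below 0.02 N), for 0.15 s.
2. the falling lid has been caught and stands still on a finger, clearly open (0.15 to 1.2 rad) (value of joint lid between 0.15 and 1.2 rad and contact force between the fingers and case above 0.3 N and velocity of joint lid between -0.08 and 0.08 rad/s), for 0.25 s.
3. the lid is shut (value of joint lid below 0.015 rad), for 0.2 s.
At the end, for the whole second after the job is handed in: The lid is shut (under 0.015 rad, 2 mm at the lip) and the case stands flat within 20 mm of where it was, with the medal and every bystander within 20 mm of theirs (value of joint lid below 0.015 rad and linear speed of case below 0.01 m/s and distance of each of case, medal, tumbler, pot, hammer, scriber, oil_can, stone, tube from where it was at the start of the episode below 0.02 m and angle between case's own z axis and vertical below 0.03 rad); the robot touches nothing.
It fails at once if the lid comes down too fast over the last part (over 0.4 rad/s while between 0.12 and 0.035 rad, 17 to 5 mm open at the lip) (value of joint lid between 0.035 and 0.12 rad and velocity of joint lid below -0.4 rad/s).
It fails at once if the lid or case is gripped or pressed with more than 30 N (contact force between the fingers and case above 30 N).
It fails at once if the case is lifted, tilted or shoved more than 20 mm (distance of case from where it was at the start of the episode above 0.02 m or height (world z) of case above 0.006 m or angle between case's own z axis and vertical above 0.06 rad).
It fails at once if the medal is moved more than 20 mm (distance of medal from where it was at the start of the episode above 0.02 m).
It fails at once if a bystander is moved more than 20 mm (distance of any of tumbler, pot, hammer, scriber, oil_can, stone, tube from where it was at the start of the episode above 0.02 m).
It also fails if it takes over 58 s, if anything falls off the work surface, if the arm or the gripper's body presses on something with over 40 N, if the wrist force passes 120 N, or if a joint passes its speed limit or range.

## Robot

A 7-joint arm with a two-finger parallel gripper is mounted at the origin on the work surface. World frame = base frame: x ahead of the robot, y to its left, z up, the work surface at z = 0. Lengths are in m, angles in degrees, forces in N, time in s.
With the tool pointing down it reaches from about 0.425 to 0.875 m from the base axis. Payload 4.7 kg.
Tool frame: the origin (TCP) lies between the finger pads; the fingertips stand 22 mm ahead of it and the grasp point (between the pads) lies 3 mm ahead of it (env.tip_reach is the distance from the TCP to the fingertips, in m); z points along the fingers, y is the line along which they close (so a half turn about z gives the same grasp; the last joint's range is limited). The gripper opens to 87 mm and grips with 3 to 60 N. Pads are 19 mm wide; open, the fingers measure 117 mm over their backs; the gripper's body (75 mm by 190 mm) begins 51 mm behind the grasp point.
Start: joints at [68.99, 18.392, -4.016, 83.108, 1.295, 78.541, -3.26], TCP at [0.242, -0.603, 0.245] pointing down, gripper open.
Joint ranges: [-163.93, 163.93], [-17.29, 119.83], [-79.2, 71.16], [3.27, 140.29], [-89.18, 269.18], [5.43, 117.66], [-154.24, 154.24]. Speed limits (degrees/s): [147.25, 147.25, 180, 180, 180, 180, 180].

## Interface

Orientations are given as [roll, pitch, yaw] about the fixed x, y, z axes, in that order (R = Rz(yaw) Ry(pitch) Rx(roll)).
In Python, from cell import env gives the robot as it stands.
- The arm moves only by the shell command python3 -m creep 'ROWS' [FORCE]. ROWS is JSON, one flat list of numbers, 7 for each row, row after row: the finger opening in mm, from 0 to 87, then the shift along the tool's x, y, z in units of 30 mm (1.0 is 30 mm), then the turn, a rotation vector about the tool's x, y, z in units of 6 degrees (1.0 is 6 degrees). A call has 1 to 12 rows; each row is the pose to reach, as a shift and turn from the pose commanded when the call began, along the tool's axes at that moment; what a row does not reach only later rows make up. A row lasts 1/10 s, in which the tool goes at most 50 mm and 8.59 degrees, less where a joint would pass 70% of its speed; a pose out of reach is approached as far as the arm can. A call with a gripper value outside its range is refused whole. The fingers move at their own pace and stop on an object; FORCE is the grip in N (left out, the last holds). Time passes only in rows, so rows that repeat a pose let the fingers close. It gives the time, the measured TCP pose, the force, the opening and the grip force at its end, in the units of the state.
- env.get_obs(): the state, without advancing time (a new reading comes with each control period).
- env.read_camera(name): name is "scene" or "top" or "wrist"; returns a dict with "color" (480x640x3 uint8, red, green, blue), "depth" (480x640 float32, m along the optical axis (not along the pixel's ray), 0 where there is no reading), "fovy" (degrees; the focal length in pixels is half the picture's height over the tangent of half this angle, whatever the lens; pixels are square), "cx", "cy" (the principal point, pixels), "R" (3x3) and "t" (3): a world point X has camera coordinates R X + t. Camera axes: x right, y down, z forward; pixel columns grow to the right and rows downward; lengths in m; the calibration is good to about 2 mm. The wrist camera is an equidistant fisheye: a pixel r from the principal point sees the ray r / f radians off the axis. A picture is of the moment at which its call begins.
- env.sign_off(): hands the job in; it is judged then, once.
The state is a dict: "time_s": time; "qpos": joint angles; "joint_velocities": joint speeds; "effort": joint torques, N m; "tool_pos": TCP position; "tool_rot": TCP orientation; "force": force on the tool from outside, world axes, zero at the start; "wrist_torque": the same for the moment, N m; "grip_width": finger opening in m; "grasp_force": force on a finger pad.
Only numpy, scipy, OpenCV 4.12 (cv2) and the standard library are available. Lean on these libraries where they do the work, as an engineer would, in place of code of your own. Each camera call takes 0.05 s, during which the arm holds its last target. There are 200 camera calls.

## Working session

There is one attempt and no reset: what is moved stays moved. The work goes in short steps, Python scripts to look and compute and a shell command to move; the robot and the scene stay as the last step left them, time stands still between calls to the robot, and variables do not carry over. Pictures are saved under pics/ and viewed, at most 10 in all, crops included, and the job is handed in when it is done.

```bash
mkdir -p pics; ls
python3 - <<'E'
from cell import env
import cv2,numpy as np
o=env.get_obs(); print({k:np.round(v,3).tolist() for k,v in o.items()}, env.tip_reach)
for n in("scene","top"):
    c=env.read_camera(n); cv2.imwrite(f"pics/{n}0.png",c["color"][:,:,::-1]); np.savez(f"{n}0.npz",**c)
    print(n,c["fovy"],c["cx"],c["cy"],np.round(c["R"],3).tolist(),np.round(c["t"],3))
E
```

```text
pics
{'time_s': 0.0, 'qpos': [68.99, 18.441, -4.017, 83.173, 1.292, 78.541, -3.26], 'joint_velocities': [-0.02, 0.026, 0.067, -0.108, 0.116, 0.088, 0.008], 'effort': [0.0, -49.129, -0.403, -31.253, -0.064, 0.044, 0.0], 'tool_pos': [0.241, -0.603, 0.243], 'tool_rot': [-179.89, 0.003, 21.82], 'force': [-0.238, -0.343, 0.139], 'wrist_torque': [0.011, -0.018, -0.003], 'grasp_force': 0.0, 'grip_width': 0.087} 0.022
scene 48.25734806788818 321.5992923670322 246.2449014978028 [[-0.011, 1.0, 0.002], [0.783, 0.01, -0.622], [-0.622, -0.005, -0.783]] [ 0.018 -0.423  1.795]
top 44.48737156941861 309.9437662867103 242.41867952831387 [[-0.023, -0.999, -0.025], [-0.998, 0.024, -0.06], [0.061, 0.023, -0.998]] [0.017 0.624 1.346]
```

View pics/scene0.png

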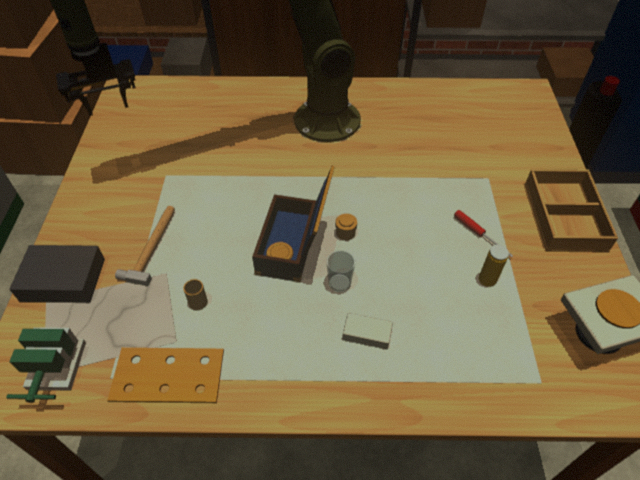

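View pics/top0.png

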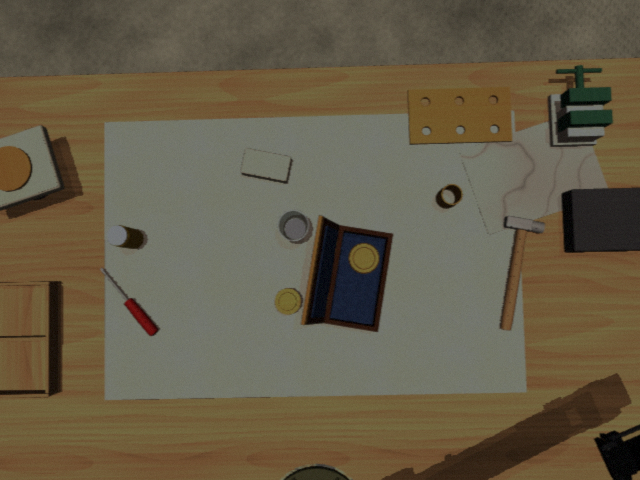

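The top view shows the case with its front (open) rim from about (392,234) to (378,331). The lid leans left of it along the line from (320,217) to (304,323), the medal is at (364,258), the tumbler at (295,227) and the pot at (288,301). The hammer is at (520,270) and the tube at (449,196), both well in front of the case.

```bash
cat > h.py <<'E'
import numpy as np
def load(n): return dict(np.load(n))
def f_(c): return 240/np.tan(np.radians(float(c["fovy"]))/2)
def plane(c,u,v,z):
    d=c["R"].T@np.array([(u-c["cx"])/f_(c),(v-c["cy"])/f_(c),1]); o=-c["R"].T@c["t"]
    return o+d*(z-o[2])/d[2]
def cloud(c):
    v,u=np.mgrid[0:480,0:640]; z=c["depth"]; p=np.stack([(u-c["cx"])/f_(c)*z,(v-c["cy"])/f_(c)*z,z],-1)
    return (p-c["t"])@c["R"]
E
python3 - <<'E'
import numpy as np,cv2
from h import *
c=load("top0.npz")
for n,u,v,z in[("FR far",392,234,.08),("FR near",378,331,.08),("BK near",331,322,.08),("lip far",320,216,.217),("lip near",303,323,.217),("tube",448,195,.07),("hamHandle",507,328,.02),("hamHead",525,222,.03),("tumb",295,227,.09),("pot",288,300,.05)]:
    print(n,np.round(plane(c,u,v,z),3))
P=cloud(c); m=(c["depth"]>0)
s=m&(P[...,2]>.07)&(P[...,2]<.09)&(P[...,0]>.4)&(P[...,0]<.75)&(P[...,1]>-.25)&(P[...,1]<.0)
q=P[s][:,:2].astype(np.float32); print("rim",len(q),cv2.minAreaRect(q), np.round(cv2.boxPoints(cv2.minAreaRect(q)),3).tolist())
s=m&(P[...,2]>.11)&(P[...,0]>.4)&(P[...,0]<.75)&(P[...,1]>-.2)&(P[...,1]<.15)
q=P[s]; print("lid",len(q),q.min(0),q.max(0)); t=q[q[:,2]>q[:,2].max()-.012]; print(np.round([t[t[:,0].argmin()],t[t[:,0].argmax()],t.mean(0)],3))
E
```

```text
FR far [ 0.635 -0.181  0.08 ]
FR near [ 0.422 -0.144  0.08 ]
BK near [ 0.444 -0.042  0.08 ]
lip far [ 0.665 -0.024  0.217]
lip near [0.454 0.015 0.217]
tube [ 0.72 -0.31  0.07]
hamHandle [ 0.418 -0.444  0.02 ]
hamHead [ 0.659 -0.492  0.03 ]
tumb [0.655 0.033 0.09 ]
pot [0.493 0.054 0.05 ]
rim 1423 ((0.5398229956626892, -0.10181424021720886), (0.12364950031042099, 0.2208097130060196), 79.31651306152344) [[0.41999998688697815, -0.1420000046491623], [0.6370000243186951, -0.18299999833106995], [0.6600000262260437, -0.06199999898672104], [0.4429999887943268, -0.020999999716877937]]
lid 2125 [ 0.44497308 -0.05512735  0.11006552] [0.66506514 0.01918376 0.22338356]
[[ 0.451  0.015  0.214]
 [ 0.665 -0.02   0.215]
 [ 0.558 -0.003  0.215]]
```

```bash
cat >> h.py <<'E'
from scipy.spatial.transform import Rotation as Ro
HX=np.array([.182,.983,0]);HX/=np.linalg.norm(HX); UP=np.array([0,0,1.]); HY=np.cross(UP,HX); H=np.array([.550,-.043,.0805])
Z=(HX-UP)/2**.5; Y=-(HX+UP)/2**.5; RT=np.column_stack([np.cross(Y,Z),Y,Z])
def st():
    from cell import env
    o=env.get_obs(); R=Ro.from_euler("xyz",o["tool_rot"],degrees=True).as_matrix(); T=np.array(o["tool_pos"])+.022*R[:,2]-H
    return o,R,np.array([T@HX,T@HY,T[2]])*1e3
def need(h,l,v):  # shift,turn in move units to bring the tip to h,l,v (mm) with tool RT
    o,R,_=st(); tcp=H+(h*HX+l*HY+v*UP)/1e3-.022*RT[:,2]
    return np.round(R.T@(tcp-np.array(o["tool_pos"]))/.03,2), np.round(np.degrees(Ro.from_matrix(R.T@RT).as_rotvec())/6,2)
def rep():
    o,R,T=st(); print("t",o["time_s"],"T",np.round(T,1),"F",np.round(o["force"],2),"rot",np.round(np.degrees(Ro.from_matrix(R.T@RT).as_rotvec()),1),"q",np.round(o["qpos"],0),o["grip_width"])
E
python3 -c "
from h import *
rep(); print(need(-150,0,280)); print(need(20,0,212))"
```

```text
t 0.1 T [-606.8  201.5  141.1] F [-0.65 -0.35 -0.34] rot [43.7 12.7 30.6] q [69. 18. -4. 83.  1. 79. -3.] 0.08715549248859365
(array([13.54, -8.85, -4.4 ]), array([7.28, 2.12, 5.1 ]))
(array([ 16.57, -13.64,  -2.13]), array([7.28, 2.12, 5.1 ]))
```

```bash
python3 -m creep '[0,0,0,-1.5,0,0,0, 0,1.3,-0.9,-2.8,0.7,0.2,0.5, 0,2.6,-1.8,-3.8,1.5,0.4,1, 0,3.9,-2.6,-4.4,2.2,0.6,1.5, 0,5.2,-3.4,-4.4,2.9,0.8,2, 0,6.5,-4.2,-4.4,3.6,1.1,2.5, 0,7.8,-5.1,-4.4,4.4,1.3,3.1, 0,9.1,-5.9,-4.4,5.1,1.5,3.6, 0,10.4,-6.8,-4.4,5.8,1.7,4.1, 0,11.7,-7.6,-4.4,6.5,1.9,4.6, 0,13,-8.5,-4.4,7.1,2.1,5, 0,13.54,-8.85,-4.4,7.28,2.12,5.1]' 5; python3 -c "
from h import *
rep(); print(need(-150,0,280)); print(need(20,0,212))"
```

```text
time_s: 1.3
tool_pos: [0.5211, -0.202, 0.3755]
tool_rot: [-134.8, 0.1, -10.3]
force: [-0.0, -1.4, 0.3]
grip_width: 0.0026
grasp_force: 0.0
t 1.3 T [-146.    -0.5  279.5] F [-0.   -1.43  0.29] rot [-0.2  0.2  0.1] q [ 51.  19. -13.  80. -36. 103. -65.] 0.002598033419514427
(array([-0.02,  0.08, -0.11]), array([-0.03,  0.03,  0.01]))
(array([ 0.  , -2.31,  5.51]), array([-0.03,  0.03,  0.01]))
```

```bash
python3 -m creep '[0,0,1.1,0.9,0,0,0, 0,0,2.2,1.8,0,0,0, 0,0,3.3,2.7,0,0,0, 0,0,4.4,3.6,0,0,0, 0,0,5.5,4.5,0,0,0, 0,0,6.6,5.4,0,0,0, 0,0,7.3,6,0,0,0, 0,0,7.78,6.36,0,0,0, 0,0,7.78,6.36,0,0,0, 0,0,7.78,6.36,0,0,0]'; python3 -c "
from h import *
rep(); print(need(20,0,212))
from cell import env
import cv2
c=env.read_camera('scene'); cv2.imwrite('pics/s1.png',cv2.resize(c['color'][100:320,150:450,::-1],(780,572)))"
```

```text
time_s: 2.3
tool_pos: [0.5153, -0.2362, 0.0775]
tool_rot: [-135.1, -0.1, -10.5]
force: [-0.2, 0.6, 1.1]
grip_width: 0.0005
grasp_force: 0.0
t 2.3 T [-180.8   -1.1  -18.5] F [-0.2   0.58  1.08] rot [ 0.1 -0.1  0.1] q [ 52.  35. -11.  93. -32.  80. -46.] 0.0005251364864701545
(array([ -0.02, -10.17,  -0.71]), array([ 0.01, -0.02,  0.01]))
```

View pics/s1.png

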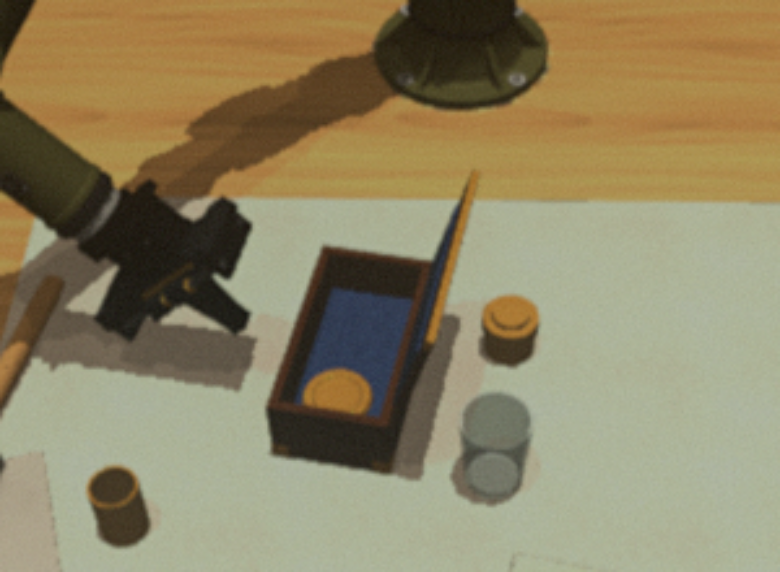

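The crop shows the tip at (245,325) low in front of the case, the hammer handle at (40,310) clear of the gripper, and the lid still leaning back. Next I raise the hand and hook over the lip.

```bash
python3 -m creep '[0,0,-1.1,-0.9,0,0,0, 0,0,-2.2,-1.8,0,0,0, 0,0,-3.3,-2.7,0,0,0, 0,0,-4.4,-3.6,0,0,0, 0,0,-5.5,-4.5,0,0,0, 0,0,-6.6,-5.4,0,0,0, 0,0,-7.8,-5.9,0,0,0, 0,0,-8.6,-4.6,0,0,0, 0,0,-9.4,-3.2,0,0,0, 0,0,-10,-1.9,0,0,0, 0,0,-10.2,-0.7,0,0,0, 0,0,-10.2,-0.7,0,0,0]'; python3 -c "
from h import *
rep(); print(need(84,0,148),need(84,0,136))"
```

```text
time_s: 3.55
tool_pos: [0.5499, -0.0309, 0.3078]
tool_rot: [-135.0, -0.0, -9.9]
force: [-0.1, 0.0, -0.1]
grip_width: 0.0003
grasp_force: 0.0
t 3.55 T [ 27.5   2.5 211.8] F [-0.05  0.01 -0.14] rot [0.  0.4 0.4] q [ 43.  12. -19.  96. -40.  86. -69.] 0.00026278564608112867
(array([0.09, 0.17, 2.84]), array([0.01, 0.06, 0.07])) (array([0.09, 0.45, 3.12]), array([0.01, 0.06, 0.07]))
```

```bash
python3 -m creep '[0,0,0,0.9,0,0,0, 0,0,0,1.8,0,0,0, 0,0,0,2.6,0,0,0, 0,0,0,3,0,0,0, 0,0,0.2,3.1,0,0,0, 0,0,0.4,3.2,0,0,0, 0,0,0.4,3.2,0,0,0]'; python3 -c "
from h import *
rep()
from cell import env
import cv2
c=env.read_camera('scene'); cv2.imwrite('pics/s2.png',cv2.resize(c['color'][100:320,150:450,::-1],(780,572)))
c=env.read_camera('top'); P=cloud(c)
s=(c['depth']>0)&(P[...,0]>.44)&(P[...,0]<.50)&(P[...,1]>-.06)&(P[...,1]<.06)&(P[...,2]>.12)&(P[...,2]<.23)
q=(P[s]-H); print(np.round([(q@HX).max(),q[:,2].max(),np.median((q@HX)[q[:,2]>.12])],3))"
```

```text
time_s: 4.25
tool_pos: [0.5623, 0.0186, 0.2308]
tool_rot: [-135.1, -0.1, -10.6]
force: [0.5, -0.6, -0.6]
grip_width: 0.0002
grasp_force: 0.0
t 4.25 T [ 78.3  -0.9 134.7] F [ 0.46 -0.63 -0.58] rot [ 0.1 -0.2 -0.1] q [ 39.  14. -21. 103. -41.  75. -67.] 0.00016108884520106765
[0.045 0.14  0.039]
```

View pics/s2.png

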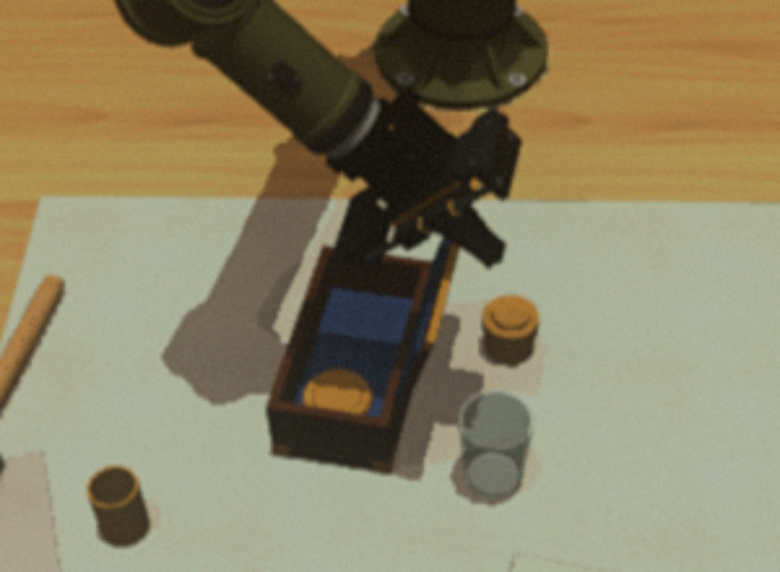

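The crop shows the closed fingertip at (490,255) behind the lid, with the finger passing over its lip. Now I pull slowly to near upright.

```bash
cat >> h.py <<'E'
def lid():
    from cell import env
    c=env.read_camera('top'); P=cloud(c)-H; h=P@HX; l=P@HY; v=P[...,2]; r=np.hypot(h,v)
    out=[]
    for a,b in((60,108),(-108,-60)):
        s=(c['depth']>0)&(l>a/1e3)&(l<b/1e3)&(r>.09)&(r<.155)&(v>-.01)&(h<.06)&(h>-.15)&((v>.02)|(h<-.13))
        if s.sum()>20:
            th=np.arctan2(v[s],-h[s]); k=r[s]>.132; out+=[(int(s.sum()),round(float(np.median(th[k])),3) if k.any() else None)]
    print("lid",out)
E
python3 -m creep '[0,0,0.1,-0.1,0,0,0, 0,0,0.2,-0.2,0,0,0, 0,0,0.3,-0.3,0,0,0, 0,0,0.4,-0.4,0,0,0, 0,0,0.5,-0.5,0,0,0, 0,0,0.6,-0.6,0,0,0, 0,0,0.7,-0.7,0,0,0, 0,0,0.8,-0.8,0,0,0, 0,0,0.9,-0.9,0,0,0, 0,0,1,-1,0,0,0]'; python3 -c "
from h import *
rep(); lid()"
```

```text
time_s: 5.35
tool_pos: [0.555, -0.0184, 0.2345]
tool_rot: [-134.7, -0.2, -10.3]
force: [-2.3, 4.1, 13.6]
grip_width: 0.0004
grasp_force: 5.9
t 5.35 T [ 40.7  -0.5 138.5] F [-2.35  4.07 13.59] rot [-0.3  0.   0.2] q [ 42.  15. -20. 102. -40.  79. -65.] 0.0004489080925870979
lid [(226, 1.763), (222, 1.759)]
```

```bash
python3 -m creep '[0,0,-0.25,0.25,0,0,0, 0,0,-0.5,0.5,0,0,0, 0,0,-0.75,0.75,0,0,0, 0,0,-1,1,0,0,0, 0,0,-1.1,1.1,0,0,0, 0,0,-1.1,1.3,0,0,0, 0,0,-1,1.55,0,0,0, 0,0,-0.9,1.6,0,0,0,0,0,-0.9,1.6,0,0,0]'; python3 -c "
from h import *
rep(); lid()
from cell import env
import cv2
c=env.read_camera('wrist'); cv2.imwrite('pics/w2.png',c['color'][:,:,::-1])"
```

```text
time_s: 6.3
tool_pos: [0.5637, 0.0306, 0.2151]
tool_rot: [-135.1, 0.0, -10.5]
force: [-0.6, -0.3, 0.6]
grip_width: 0.0002
grasp_force: 0.0
t 6.3 T [ 90.4  -0.  119.1] F [-0.63 -0.34  0.59] rot [ 0.1 -0.  -0.1] q [ 38.  15. -22. 104. -41.  73. -67.] 0.00020102265168514213
lid [(280, 1.861), (286, 1.856)]
```

View pics/w2.png

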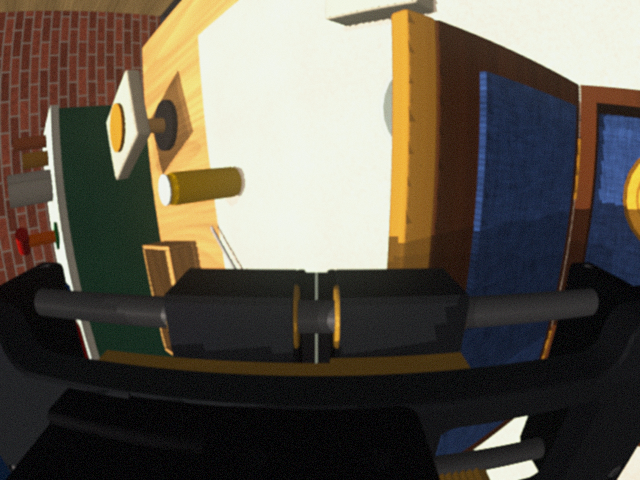

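The wrist view shows the lid's brass edge at u≈395, in line with the finger stack, and the pot and tumbler clear. The hook is now deeper, so I pull again.

```bash
python3 -m creep '[0,0,0.1,-0.1,0,0,0, 0,0,0.2,-0.2,0,0,0, 0,0,0.3,-0.3,0,0,0, 0,0,0.4,-0.4,0,0,0, 0,0,0.5,-0.5,0,0,0, 0,0,0.6,-0.6,0,0,0]'; python3 -c "
from h import *
rep(); lid()"
```

```text
time_s: 7.0
tool_pos: [0.5598, 0.0073, 0.2181]
tool_rot: [-134.9, -0.1, -10.4]
force: [-0.1, 3.0, 8.1]
grip_width: 0.0006
grasp_force: 4.2
t 7.0 T [ 66.8  -0.5 122. ] F [-0.14  3.01  8.11] rot [-0.1 -0.   0.1] q [ 40.  15. -21. 103. -41.  75. -66.] 0.0005799791726729394
lid [(258, 1.814), (251, 1.812)]
```

```bash
python3 -m creep '[0,0,0.06,-0.16,0,0,0, 0,0,0.14,-0.32,0,0,0, 0,0,0.22,-0.47,0,0,0, 0,0,0.3,-0.62,0,0,0, 0,0,0.39,-0.77,0,0,0, 0,0,0.48,-0.92,0,0,0, 0,0,0.58,-1.05,0,0,0]'; python3 -c "
from h import *
rep(); lid()"
```

```text
time_s: 7.75
tool_pos: [0.5529, -0.0288, 0.2259]
tool_rot: [-135.1, -0.0, -10.5]
force: [-0.5, 0.5, -0.1]
grip_width: 0.0003
grasp_force: 0.3
t 7.75 T [ 30.   -0.2 129.8] F [-0.45  0.45 -0.11] rot [ 0.1 -0.1 -0. ] q [ 42.  16. -19. 102. -39.  78. -64.] 0.0002813403358660936
lid [(128, 1.58), (124, 1.577)]
```

```bash
python3 -m creep '[0,0,0.12,-0.14,0,0,0, 0,0,0.24,-0.26,0,0,0, 0,0,0.36,-0.38,0,0,0, 0,0,0.5,-0.5,0,0,0, 0,0,0.55,-0.55,0,0,0, 0,0,0.2,-0.6,0,0,0, 0,0,0.2,-1.8,0,0,0, 0,0,0.2,-2.6,0,0,0]'; python3 -c "
from h import *
rep(); lid()"
```

```text
time_s: 8.6
tool_pos: [0.5425, -0.0862, 0.2791]
tool_rot: [-135.1, -0.1, -10.4]
force: [0.3, -0.6, -0.1]
grip_width: 0.0006
grasp_force: 0.0
t 8.6 T [-28.3  -0.5 183.1] F [ 0.3  -0.59 -0.12] rot [ 0.1 -0.1  0.1] q [ 45.  15. -17.  96. -38.  87. -64.] 0.0005783838562808689
lid [(222, 1.408), (222, 1.406)]
```

The lid is at 1.407 rad and falling freely. I move the hand round to the front and underneath.

```bash
python3 -m creep '[0,0,1.1,-0.8,0,0,0, 0,0,2.2,-1.1,0,0,0, 0,0,3.2,-1.05,0,0,0, 0,0,4.3,-0.6,0,0,0, 0,0,5.3,-0.1,0,0,0, 0,0,6.3,0.35,0,0,0, 0,0,6.3,0.35,0,0,0]'; python3 -c "
from h import *
rep(); lid()"
```

```text
time_s: 9.35
tool_pos: [0.5172, -0.2105, 0.1323]
tool_rot: [-135.0, 0.3, -10.6]
force: [-0.4, -0.1, 0.1]
grip_width: 0.0006
grasp_force: 0.0
t 9.35 T [-155.1    1.8   36.2] F [-0.4  -0.07  0.13] rot [-0.   0.2 -0.3] q [ 51.  29. -12.  94. -33.  83. -50.] 0.0006025944475059449
lid [(266, 1.341), (261, 1.339)]
```

```bash
python3 -m creep '[0,0,-0.6,0.2,0,0,0, 0,0,-1.2,0.4,0,0,0, 0,0,-1.65,0.52,0,0,0, 0,0,-1.65,0.52,0,0,0, 0,0,-1.65,0.52,0,0,0, 0,0,-1.65,0.52,0,0,0, 0,0,-1.65,0.52,0,0,0, 0,0,-1.65,0.52,0,0,0, 0,0,-1.65,0.52,0,0,0, 0,0,-1.65,0.52,0,0,0]'; python3 -c "
from h import *
rep(); lid()"
```

```text
time_s: 10.4
tool_pos: [0.5277, -0.1655, 0.1601]
tool_rot: [-135.1, -0.0, -10.5]
force: [0.2, 0.4, -0.1]
grip_width: 0.0004
grasp_force: 0.0
t 10.4 T [-109.    -0.4   64. ] F [ 0.23  0.45 -0.09] rot [ 0.1 -0.1  0. ] q [ 49.  25. -14.  97. -34.  82. -53.] 0.00042718590149655407
lid [(366, 1.171), (351, 1.168)]
```

```bash
python3 -m creep '[0,0,0,0,0,0,0, 0,0,0,0,0,0,0, 0,0,0,0,0,0,0, 0,0,0,0,0,0,0, 0,0,0,0,0,0,0, 0,0,0,0,0,0,0, 0,0,0,0,0,0,0, 0,0,0,0,0,0,0, 0,0,0,0,0,0,0, 0,0,0,0,0,0,0, 0,0,0,0,0,0,0, 0,0,0,0,0,0,0]'; python3 -c "
from h import *
rep(); lid()"
```

```text
time_s: 11.65
tool_pos: [0.5278, -0.1653, 0.1603]
tool_rot: [-135.1, -0.1, -10.5]
force: [-0.2, -0.0, 0.1]
grip_width: 0.0005
grasp_force: 0.0
t 11.65 T [-108.7   -0.4   64.2] F [-0.23 -0.    0.12] rot [ 0.1 -0.1  0. ] q [ 49.  25. -14.  97. -34.  82. -53.] 0.0005019463893422117
lid [(530, 0.76), (516, 0.759)]
```

```bash
python3 -m creep '[0,0,0,0,0,0,0, 0,0,0,0,0,0,0, 0,0,0,0,0,0,0, 0,0,0,0,0,0,0, 0,0,0,0,0,0,0, 0,0,0,0,0,0,0, 0,0,0,0,0,0,0, 0,0,0,0,0,0,0, 0,0,0,0,0,0,0, 0,0,0,0,0,0,0]'; python3 -c "
from h import *
rep(); lid()
from cell import env
import cv2
c=env.read_camera('scene'); cv2.imwrite('pics/s3.png',cv2.resize(c['color'][100:320,150:450,::-1],(780,572)))"
```

```text
time_s: 12.7
tool_pos: [0.5278, -0.1653, 0.1603]
tool_rot: [-135.1, -0.1, -10.5]
force: [-0.7, -0.6, -1.3]
grip_width: 0.0007
grasp_force: 0.5
t 12.7 T [-108.7   -0.4   64.2] F [-0.67 -0.61 -1.29] rot [ 0.1 -0.   0. ] q [ 49.  25. -14.  97. -34.  82. -53.] 0.0006565290164692778
lid [(544, 0.689), (539, 0.691)]
```

View pics/s3.png

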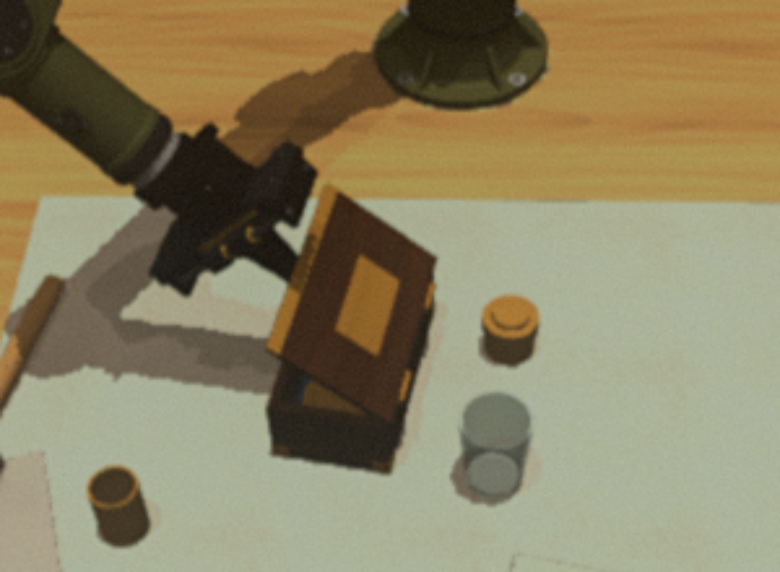

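The crop shows the lid resting on the finger at about (295,270), clearly open at ≈0.64 rad and still, with the bystanders untouched. Now I carry it down.

```bash
python3 -m creep '[0,0,0.15,0.03,0,0,0, 0,0,0.3,0.07,0,0,0, 0,0,0.45,0.11,0,0,0, 0,0,0.6,0.14,0,0,0, 0,0,0.75,0.18,0,0,0, 0,0,0.9,0.22,0,0,0, 0,0,1.05,0.28,0,0,0, 0,0,1.2,0.34,0,0,0, 0,0,1.35,0.4,0,0,0, 0,0,1.5,0.47,0,0,0, 0,0,1.65,0.53,0,0,0, 0,0,1.74,0.57,0,0,0]'; python3 -c "
from h import *
rep(); lid()"
```

```text
time_s: 14.0
tool_pos: [0.5231, -0.1899, 0.1107]
tool_rot: [-135.1, -0.0, -10.5]
force: [-0.1, 0.1, -0.6]
grip_width: 0.0004
grasp_force: 0.4
t 14.0 T [-133.8   -0.4   14.7] F [-0.14  0.15 -0.62] rot [ 0.1 -0.   0. ] q [ 50.  30. -13.  96. -33.  80. -49.] 0.000368809421346679
lid [(568, 0.302), (557, 0.295)]
```

```bash
python3 -m creep '[0,0,0.07,0.04,0,0,0, 0,0,0.14,0.08,0,0,0, 0,0,0.21,0.12,0,0,0, 0,0,0.28,0.16,0,0,0, 0,0,0.35,0.2,0,0,0, 0,0,0.42,0.24,0,0,0, 0,0,0.5,0.28,0,0,0, 0,0,0.58,0.32,0,0,0, 0,0,0.66,0.36,0,0,0, 0,0,0.73,0.4,0,0,0, 0,0,0.73,0.4,0,0,0]'; python3 -c "
from h import *
rep(); lid()"
```

```text
time_s: 15.15
tool_pos: [0.5219, -0.1969, 0.0869]
tool_rot: [-135.1, -0.0, -10.5]
force: [0.3, 0.3, -2.4]
grip_width: 0.0003
grasp_force: 0.7
t 15.15 T [-140.9   -0.4   -9.2] F [ 0.32  0.3  -2.43] rot [ 0.1 -0.1  0. ] q [ 50.  32. -13.  96. -33.  78. -48.] 0.0003274374410846605
lid [(125, 0.113), (128, 0.106)]
```

```bash
python3 -m creep '[0,0,0.05,0.05,0,0,0, 0,0,0.1,0.1,0,0,0, 0,0,0.1,0.1,0,0,0, 0,0,0.15,0.05,0,0,0, 0,0,0.2,0,0,0,0, 0,0,0.25,-0.05,0,0,0, 0,0,0.3,-0.1,0,0,0, 0,0,0.35,-0.15,0,0,0, 0,0,0.45,-0.25,0,0,0, 0,0,0.6,-0.4,0,0,0, 0,0,0.8,-0.6,0,0,0, 0,0,1,-0.8,0,0,0]'; python3 -c "
from h import *
rep(); lid()"
```

```text
time_s: 16.4
tool_pos: [0.5149, -0.2352, 0.0832]
tool_rot: [-135.1, -0.1, -10.5]
force: [-0.4, 0.1, -0.2]
grip_width: 0.0004
grasp_force: 0.0
t 16.4 T [-179.9   -0.5  -12.9] F [-0.4   0.07 -0.16] rot [ 0.1 -0.1  0. ] q [ 52.  34. -11.  93. -32.  81. -46.] 0.00038593996077036964
lid [(129, 0.058), (132, 0.05)]
```

```bash
python3 -m creep '[0,0,0,-0.8,0,0,0, 0,0,0,-1.6,0,0,0, 0,0,0,-2,0,0,0, 0,0,0,-2,0,0,0, 0,0,0,-2,0,0,0, 0,0,0,-2,0,0,0]'; python3 -c "
from h import *
rep(); lid()
from cell import env
import cv2
c=env.read_camera('scene'); cv2.imwrite('pics/s4.png',cv2.resize(c['color'][100:320,150:450,::-1],(780,572)))"
```

```text
time_s: 17.05
tool_pos: [0.5072, -0.2744, 0.1249]
tool_rot: [-135.0, 0.0, -10.4]
force: [-0.5, 0.1, -0.9]
grip_width: 0.0004
grasp_force: 0.0
t 17.05 T [-219.8   -0.    28.9] F [-0.52  0.06 -0.92] rot [-0.   0.1  0. ] q [ 53.  34. -10.  88. -31.  87. -47.] 0.0003818924622338936
lid [(131, 0.052), (129, 0.052)]
```

View pics/s4.png

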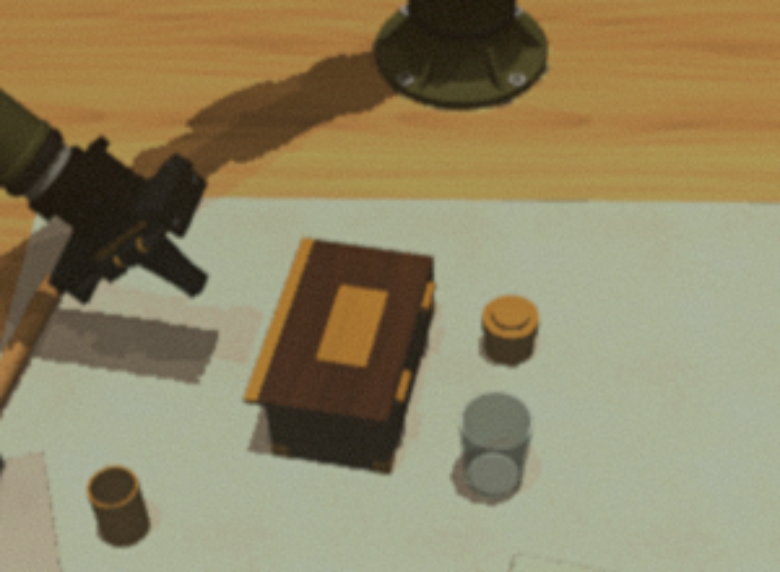

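The crop shows the lid lying flat and shut, from (250,400) to (433,257). The finger is clear of it at (200,285), and the case and bystanders are where they were.

```bash
python3 -c "
from cell import env
print(env.sign_off())"
```

```text
the job is handed in; nothing more can be done
None
```

The job is handed in: I tipped the lid past upright, caught it on the finger at about 0.64 rad and carried it down; the last picture shows it shut, the case and nearby objects in place and the gripper clear. The hand-in gave no verdict.

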